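# Clamp a split casting mould in the cam vice

### The job

Swing the cam vice's red lever fully open, then stand both mould halves upright on its rail, centred and side by side: the blue half at the blue stop, the red half at the red jaw, their notched faces towards each other. Then swing the lever the full quarter turn to its locked end, so that the halves are drawn tight together, and let go. Do not drop or topple the halves, and leave the casting ring, crucible, dropper bottle and plaster cast where they stand.

Things in the scene. Friction and masses are not known exactly. Their poses are not given: they have to be found in the camera images.
- vice: Fixed cam vice; place and yaw vary. Origin on the worktop midway between the open jaws; +y runs along the row from the blue stop to the red jaw and cam, x is across. Grey base 110 (x) x 206 mm (y -84 to +122), 8 mm thick; on it a rail 42 mm wide, top 18 mm above the worktop. Stop face at y -54 mm. Stop and jaw are 54 mm wide, tops 42 mm up. Fingers pass down on both sides of the rail.
- bed (a point): Point on the rail's top, midway between the stop and the open jaw, 18 mm above the vice origin; axes as the vice. Open gap 108 mm: y from -54 (stop) to +54 mm (jaw face).
- jaw_face (a point): Middle of the red sliding jaw's rubber face (54 mm wide, top at 42 mm above the worktop), which looks to the vice's -y. 54 mm from the bed point along y with the lever open, 30 mm with the lever locked on an empty vice. Two halves together are 88 mm long, so when locked the jaw presses them with its spring.
- cam (a joint): Angle of the red lever about its upright pivot, rad: 0 = fully open (lever along the vice's +y), 1.571 = locked end (along the vice's -x); grows counter-clockwise seen from above. Starts at 0.8 to 1.4. Friction 0.22 N m: 3 to 5 N at the handle; it stays where it is left. Moves the jaw evenly, 24 mm over the quarter turn.
- jaw (a joint): How far the jaw's spring (2 N/mm) is pressed in, m: 0 on an empty vice, about 0.004 when the mould is clamped.
- cam_pivot (a point): Pivot of the cam lever: vice frame x = 0, y = +96 mm, z = 44 mm, level with the top of the lever arm. The pivot cap stands 3 mm higher.
- cam_handle (a point): On the axis of the upright red handle post at the lever's end, 72 mm from the pivot, 65 mm above the worktop: the height at which to pinch or push it. The post is round, 14 mm in diameter (16 mm at the top), from 44 mm (top of the lever arm) to 82 mm above the worktop.
- mould_blue: Mould half with blue plates and brass pins: aluminium block 50 mm (x) by 44 mm (y), 46 mm high, 0.24 kg. Origin at the middle of its underside. Mating face (pins, pouring notch) at +y, blue outer face at -y. Pinch it across its 50 mm (x). In the vice its y axis points along the vice's +y. Its starting place and the red half's are swapped at random.
- mould_red: Mould half with red plates and sockets: aluminium block 50 mm (x) by 44 mm (y), 46 mm high, 0.24 kg. Origin at the middle of its underside. Mating face (sockets, pouring notch) at +y, red outer face at -y. Pinch it across its 50 mm (x). In the vice its y axis points along the vice's -y.
- mould_blue_face (a point): Middle of the blue half's mating face: 22 mm along +y from its origin, 21 mm up.
- mould_red_face (a point): Middle of the red half's mating face: 22 mm along +y from its origin, 21 mm up.
- casting_ring: Bystander: grey steel casting ring (closed cylinder), 55 mm in diameter, 55 mm high, standing between the two starting places of the mould halves; origin at the middle of its underside.
- crucible: Bystander: beige crucible, 51 mm in diameter, 40 mm high; origin at the middle of its underside.
- separator: Bystander: brown dropper bottle with a black cap, 33 mm in diameter, 102 mm high, between the starting places and the vice; origin at the middle of its underside.
- cast_upper: Bystander: white plaster cast of a jaw, 53 x 71 x 27 mm, behind the vice; origin at the middle of its underside.
Mind the look-alikes: they are no part of the job. Leave any green or turquoise look-alike of the mould_blue alone. What is shaped like the mould_red but turquoise is not meant.

How it is judged (in metres and radians):
On the way, in this order (a step that is already met when the one before it is completed fails the run):
1. the lever is swung fully open (cam below 0.15 rad) (value of joint cam below 0.15 rad), for 0.2 s.
2. both halves stand released on the rail between the jaws, colours to their own ends and mating faces towards each other, with the lever still open (cam below 0.3 rad) (value of joint cam below 0.3 rad and y of mould_blue in the frame of bed between -0.042 and -0.01 m and x of mould_blue in the frame of bed between -0.01 and 0.01 m and z of mould_blue in the frame of bed between -0.003 and 0.003 m and angle between each of mould_blue, mould_red's own z axis and vertical below 0.08 rad and y of mould_red in the frame of bed between 0.006 and 0.042 m and x of mould_red in the frame of bed between -0.01 and 0.01 m and z of mould_red in the frame of bed between -0.003 and 0.003 m and y of mould_red_face in the frame of mould_blue between 0.018 and 0.046 m and y of mould_blue_face in the frame of mould_red above 0.018 m and contact force between the fingers and mould_blue below 0.05 N and contact force between the fingers and mould_red below 0.05 N), for 0.2 s.
At the end, for the whole second after the job is handed in: Cam above 1.40 rad, jaw spring pressed over 1.5 mm; halves upright on the rail, blue by the stop, each within 6 mm of its clamped place along the row and 10 mm of mid-rail; mating faces gap under 2.5 mm, offset under 7.5 mm, square within 0.10 rad (to the vice 0.12); at rest (value of joint cam above 1.4 rad and velocity of joint cam below 0.05 rad/s and value of joint jaw above 0.0015 m and y of mould_red_face in the frame of mould_blue between 0.018 and 0.0245 m and distance between mould_blue_face and mould_red_face below 0.0075 m and angle between the y axis of mould_blue and the y axis of mould_red, either way round below 0.1 rad and angle between the y axis of mould_blue and the y axis of vice, either way round below 0.12 rad and y of mould_blue in the frame of bed between -0.038 and -0.026 m and x of mould_blue in the frame of bed between -0.01 and 0.01 m and z of mould_blue in the frame of bed between -0.003 and 0.003 m and angle between each of mould_blue, mould_red's own z axis and vertical below 0.08 rad and y of mould_red in the frame of bed between 0.006 and 0.018 m and x of mould_red in the frame of bed between -0.01 and 0.01 m and z of mould_red in the frame of bed between -0.003 and 0.003 m and y of mould_blue_face in the frame of mould_red above 0.018 m and y of mould_red_face in the frame of mould_blue below 0.046 m and linear speed of each of mould_blue, mould_red below 0.01 m/s); the robot touches nothing.
It fails at once if a bystander is moved more than 25 mm or tipped (distance of any of casting_ring, crucible, separator, cast_upper from where it was at the start of the episode above 0.025 m or angle between any of casting_ring, crucible, separator, cast_upper's own z axis and vertical above 0.35 rad).
It fails at once if a mould half is toppled (tilted more than 0.8 rad) (angle between any of mould_blue, mould_red's own z axis and vertical above 0.8 rad).
It fails at once if a mould half is dropped (it falls faster than 0.5 m/s with no finger on it) ((linear speed of mould_blue above 0.5 m/s and contact force between the fingers and mould_blue below 0.01 N) or (linear speed of mould_red above 0.5 m/s and contact force between the fingers and mould_red below 0.01 N)).
It also fails if it takes over 72 s, if anything falls off the work surface, if the arm or the gripper's body presses on something with over 40 N, if the wrist force passes 120 N, or if a joint passes its speed limit or range.

### The arm

A 6-joint arm with a two-finger parallel gripper is mounted at the origin on a cart in front of the work surface, level with it; the furniture and walls round the work are solid. World frame = base frame: x ahead of the robot, y to its left, z up, the work surface at z = 0. Lengths are in m, angles in degrees, forces in N, time in s.
With the tool pointing down it reaches from about 0.3 to 0.75 m from the base axis. Payload 8.5 kg.
Tool frame: the origin (TCP) lies at the very end of the fingers, on their centre line; the grasp point (between the pads) lies 19 mm behind it; z points along the fingers, y is the line along which they close (so a half turn about z gives the same grasp; the last joint's range is limited). The gripper opens to 85 mm and grips with 20 to 120 N. Pads are 22 mm wide; open, the fingers measure 114 mm over their backs; the gripper's body (76 mm by 85 mm) begins 54 mm behind the grasp point. The pads swing forward as they close: fully open they stand 13 mm farther back than shut.
Start: joints at [61.347, 21.807, 74.336, -0, 83.858, -12.336], TCP at [0.155, 0.528, 0.231] pointing down, gripper open.
Joint ranges: [-178.18, 178.18], [-50.72, 133.34], [12.68, 142.11], [-81.47, 261.47], [9.98, 163.14], [-165.26, 165.26]. Speed limits (degrees/s): [136.94, 136.94, 180, 180, 180, 180].

### API

Orientations are given as a 3x3 rotation matrix whose columns are the frame's x, y, z axes.
In Python, from rig import observe, cams, ticket gives the robot as it stands.
- The arm moves only by the tool move_arm, never from a script. Its arguments are lists of equal length, an entry for each row: "jaw": the finger opening in cm, from 0 to 8.54; "dp": the shift along the tool's x, y, z in cm, a list of three; "turn": the turn, a rotation vector about the tool's x, y, z in rad, a list of three. In form: {"jaw": [jaw, ...], "dp": [[tx, ty, tz], ...], "turn": [[wx, wy, wz], ...]}. A call has 1 to 12 rows; each row shifts and turns the commanded pose from where the row before left it, along the tool's axes as they then stand; what a row does not reach is not made up. A row lasts 1/12 s, in which the tool goes at most 41.7 mm and 7.16 degrees, less where a joint would pass 70% of its speed; a pose out of reach is approached as far as the arm can. A call is refused whole if a number of a shift passes 4.17 or a number of a turn 0.125, either way. A call with a gripper value outside its range is refused whole. The fingers move at their own pace and stop on an object; "force" is the grip in N (left out, the last holds). Time passes only in rows, so rows that do not move let the fingers close. It gives the time, the measured TCP pose, the force, the opening and the grip force at its end, in the units of the state.
- observe(): the state, without advancing time (a new reading comes with each control period).
- cams.get_image(name): name is "scene" or "top" or "wrist"; returns (picture, depth): 480x640x3 uint8, red, green, blue; 480x640 float32, m along the optical axis (not along the pixel's ray), 0 where there is no reading.
- cams.calibration(name): a dict with "vertical_fov" (degrees; the focal length in pixels is half the picture's height over the tangent of half this angle, whatever the lens; pixels are square), "cx", "cy" (the principal point, pixels), "view" (4x4, takes a point from world to camera coordinates); the wrist camera has in their place "tool_from_camera" (4x4, takes a point from camera to tool coordinates, whose origin is the TCP and whose axes are the flange's). Camera axes: x right, y up, looking along -z (the intrinsics and any distortion apply to the point x, -y, -z); pixel columns grow to the right and rows downward; lengths in m; the calibration is good to about 2 mm. A picture is of the moment at which its call begins: read the wrist's pose just before it. calibration takes no time and is no camera call.
- ticket.close_job(): hands the job in; it is judged then, once.
Trained networks look in the newest picture that a camera, given by its name, has taken for a name from the list of things; names that differ only in an ending like _2 or _b are one class to them, and where a whole thing is asked for, a point or a joint stands for the part that bears it (a point fixed in the world has none). Each returns a list of dicts, best first, with "p" (0 to 1); they miss things now and then, are a little off and sometimes report something else, mostly with a low value. They report only what shows in the picture. A call takes as long as a camera call. They do not tell look-alikes from the thing itself.
- cams.spot_in(camera, query): "box" ([centre column, centre row, width, height] as shares, 0 to 1, of the picture: columns of its width, rows of its height, round what is visible of it).
- cams.outline_of(camera, query): "mask" (480x640 bool, what is visible of it) and "box" ([centre column, centre row, width, height] as shares, 0 to 1, of the picture: columns of its width, rows of its height, round what is visible of it).
- cams.mark_of(camera, query): "location" ([column, row] as shares, 0 to 1, of the picture: columns of its width, rows of its height: a listed point, or the origin of a listed thing).
The state is a dict: "time_s": time; "q": joint angles; "qvel": joint speeds; "joint_efforts": joint torques, N m; "position": TCP position; "tool_rot": TCP orientation; "ft_force": force on the tool from outside, world axes, zero at the start; "wrist_torque": the same for the moment, N m; "grip_width": finger opening in m; "gripper_force": force on a finger pad.
Only numpy, scipy, OpenCV 4.12 (cv2) and the standard library are available. Lean on these libraries where they do the work, as an engineer would, in place of code of your own. Each camera call takes 0.05 s, during which the arm holds its last target. There are 200 camera calls.

## Working session

There is one attempt and no reset: what is moved stays moved. The work goes in short steps, Python scripts to look and compute and a tool call to move; the robot and the scene stay as the last step left them, time stands still between calls to the robot, and variables do not carry over. Pictures are saved under pics/ and viewed, at most 10 in all, crops included, and the job is handed in when it is done.

Besides the shell and the picture viewer there is one more tool, called after "Emit:" as a command line: name --argument value ..., lists and objects as JSON in quotes. move_arm: Moves the arm, as the interface text tells. Its arguments: {"type":"object","properties":{"jaw":{"type":"array","items":{"type":"number"}},"dp":{"type":"array","items":{"type":"array","items":{"type":"number"}}},"turn":{"type":"array","items":{"type":"array","items":{"type":"number"}}},"force":{"type":"number"}},"required":["jaw","dp","turn"]}

```bash
mkdir -p pics; ls
cat > h.py <<'E'
import numpy as np, cv2
from rig import observe, cams, ticket
def cal(n,st=None):
    c=cams.calibration(n); f=240/np.tan(np.radians(c["vertical_fov"])/2)
    if "view" in c: M=np.linalg.inv(np.array(c["view"]))
    else:
        T=np.eye(4);T[:3,:3]=np.array(st["tool_rot"]);T[:3,3]=st["position"];M=T@np.array(c["tool_from_camera"])
    return c,f,M
def ray(n,u,v,st=None):
    c,f,M=cal(n,st); d=M[:3,:3]@np.array([(u-c["cx"])/f,-(v-c["cy"])/f,-1]); return M[:3,3],d
def at_z(n,u,v,z,st=None):
    o,d=ray(n,u,v,st); return o+d*(z-o[2])/d[2]
def cloud(n,depth,mask,st=None):
    v,u=np.nonzero(mask&(depth>0)); z=depth[v,u]; c,f,M=cal(n,st)
    P=np.stack([(u-c["cx"])/f*z,-(v-c["cy"])/f*z,-z],1); return P@M[:3,:3].T+M[:3,3]
def pix(n,p,st=None):
    c,f,M=cal(n,st); q=np.linalg.inv(M)@np.append(p,1); return c["cx"]+f*q[0]/-q[2], c["cy"]-f*q[1]/-q[2]
E
python3 - <<'E'
from h import *
print({k:v for k,v in cams.calibration("top").items()})
print({k:v for k,v in cams.calibration("wrist").items()})
st=observe();print(st["position"],st["tool_rot"],st["time_s"])
for n in ("top","scene"):
    im,d=cams.get_image(n); cv2.imwrite(f"pics/{n}0.png",im[:,:,::-1])
    for q in ["vice","cam_handle","cam_pivot","jaw_face","bed","mould_blue","mould_red","casting_ring","crucible","separator","cast_upper"]:
        print(n,q,[(round(r["p"],2),round(r["location"][0]*640),round(r["location"][1]*480)) for r in cams.mark_of(n,q)])
E
```

```text
pics
{'vertical_fov': 57.62607220818427, 'cx': 315.4115174674796, 'cy': 243.14703694392512, 'view': array([[-0.02547678, -0.99966367,  0.00484561, -0.04665945],
       [ 0.99437885, -0.02484319,  0.10292483, -0.54246626],
       [-0.10276983,  0.00744057,  0.99467733, -0.87817804],
       [ 0.        ,  0.        ,  0.        ,  1.        ]])}
{'vertical_fov': 64.94182577262815, 'cx': 318.32572380553256, 'cy': 237.44278143825508, 'tool_from_camera': array([[-6.42724122e-04,  9.52497871e-01,  3.04544566e-01,
         7.75958125e-02],
       [ 9.99999784e-01,  5.70570796e-04,  3.25917867e-04,
         1.26608374e-04],
       [ 1.36671839e-04,  3.04544709e-01, -9.52498032e-01,
        -1.42475703e-01],
       [ 0.00000000e+00,  0.00000000e+00,  0.00000000e+00,
         1.00000000e+00]])}
[0.15438076 0.5275751  0.23070375] [[-9.59731041e-01  2.80919602e-01 -7.11152375e-04]
 [ 2.80920326e-01  9.59730198e-01 -1.31064149e-03]
 [ 3.14329522e-04 -1.45764048e-03 -9.99998888e-01]] 0.0
top vice [(0.88, 238, 257)]
top cam_handle [(0.63, 153, 267), (0.5, 317, 307)]
top cam_pivot [(0.73, 187, 249),
[... 154 characters left out ...]
ld_red [(0.66, 381, 205), (0.6, 348, 268), (0.58, 317, 308)]
top casting_ring [(0.68, 234, 257), (0.64, 398, 261)]
top crucible []
top separator [(0.64, 327, 232)]
top cast_upper [(0.74, 265, 169)]
scene vice [(0.75, 271, 223), (0.66, 367, 374)]
scene cam_handle [(0.59, 227, 174), (0.19, 374, 313)]
scene cam_pivot [(0.7, 360, 365), (0.62, 256, 188)]
scene jaw_face [(0.54, 263, 204)]
scene bed [(0.97, 272, 222)]
scene mould_blue [(0.98, 311, 341), (0.82, 367, 373), (0.65, 420, 384)]
scene mould_red [(0.89, 396, 274), (0.89, 332, 290)]
scene casting_ring [(0.95, 378, 314)]
scene crucible [(0.81, 289, 297), (0.19, 360, 365)]
scene separator [(0.82, 344, 257)]
scene cast_upper [(0.67, 342, 199)]
```

View pics/top0.png

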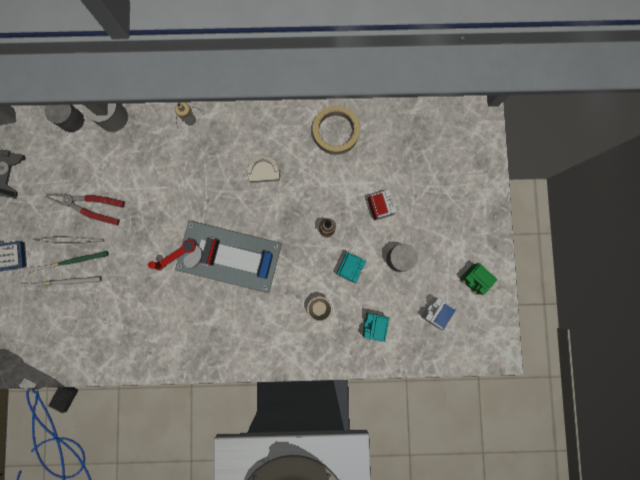

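View pics/scene0.png

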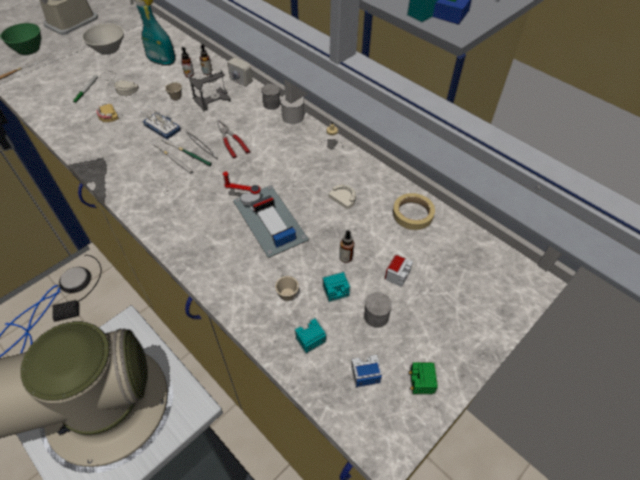

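Top view candidates: red half (381,205), blue half (439,313). Look-alikes are turquoise (350,267) and (376,327), and green (480,278). The vice is at (230,257), with the pivot at (190,247) and the handle at (154,266). Next I measure these and make a close crop.

Run:
```python
from h import *
im,d=cams.get_image("top")
hsv=cv2.cvtColor(im,cv2.COLOR_RGB2HSV)
def box(c,r):
    m=np.zeros((480,640),bool); m[c[1]-r:c[1]+r,c[0]-r:c[0]+r]=1; return m
for n,c in (("red",(381,205)),("blue",(439,313))):
    P=cloud("top",d,box(c,22)); t=P[(P[:,2]>.038)&(P[:,2]<.056)]
    r=cv2.minAreaRect((t[:,:2]*1000).astype(np.float32)); print(n,len(t),np.median(t[:,2]),r)
    hh=hsv; col=(hsv[...,1]>120)&(hsv[...,2]>60)&box(c,22)
    Q=cloud("top",d,col); print(" col centroid",Q.mean(0),"top centroid",t.mean(0))
P=cloud("top",d,box((228,257),58)); 
s=P[(P[:,2]>.005)&(P[:,2]<.013)]; print("base",len(s),cv2.minAreaRect((s[:,:2]*1000).astype(np.float32)), "table z",np.median(P[:,2]))
red=((hsv[...,0]<8)|(hsv[...,0]>172))&(hsv[...,1]>130)
blue=(hsv[...,0]>100)&(hsv[...,0]<125)&(hsv[...,1]>130)
for n,m,c,r in (("stop",blue,(265,263),25),("jaw",red,(210,252),10),("handle",red,(154,266),9),("lever",red,(174,256),28)):
    Q=cloud("top",d,m&box(c,r)); print(n,len(Q),Q.mean(0).round(4),Q[:,2].max())
    if n=="handle":
        h=Q[Q[:,2]>.07]; print("  top",len(h),h.mean(0) if len(h) else 0)
for n,u,v,z in (("c1",190,222,.008),("c2",282,240,.008),("c3",272,290,.008),("c4",176,272,.008),("pivot",187,249,.044),("bed",236,259,.018),("handle",153,267,.065)): print(n,at_z("top",u,v,z).round(4))
for n,c in (("ring",(402,257)),("bottle",(327,228)),("cruc",(319,308)),("t1",(350,267)),("t2",(376,327))):
    P=cloud("top",d,box(c,20));t=P[P[:,2]>.02]; print(n,t.mean(0).round(3),t[:,2].max().round(3))
a=cv2.resize(im[180:345,330:510],None,fx=4,fy=3.6,interpolation=cv2.INTER_CUBIC)[:594]
cv2.imwrite("pics/crop.png",a[:,:,::-1])
```

```text
red 423 0.043406404633446694 ((618.77197265625, -201.06439208984375), (50.42088317871094, 43.767112731933594), 15.151994705200195)
 col centroid [ 0.61678483 -0.19208477  0.0435196 ] top centroid [ 0.6179342  -0.19984228  0.04316297]
blue 461 0.04357653497209668 ((390.7864990234375, -308.6683044433594), (43.47449493408203, 49.90250778198242), 54.40070724487305)
 col centroid [ 0.39416299 -0.32357282  0.0456582 ] top centroid [ 0.3900327  -0.30888631  0.04342292]
base 2662 ((559.177490234375, 114.69139862060547), (205.36990356445312, 191.00767517089844), 74.95372772216797) table z 0.0006388860653723794
stop 206 [0.4987 0.0438 0.0407] 0.04487333491817724
jaw 68 [0.5282 0.1533 0.0403] 0.04471286672848662
handle 104 [0.5023 0.2569 0.064 ] 0.08414908003214316
  top 51 [0.50163641 0.25863206 0.08009487]
lever 313 [0.5177 0.2338 0.0496] 0.08414908003214316
c1 [0.5952 0.2056 0.008 ]
c2 [0.5517 0.0103 0.008 ]
c3 [0.4466 0.0331 0.008 ]
c4 [0.4895 0.2346 0.008 ]
pivot [0.534  0.2013 0.044 ]
bed [0.513  0.1064 0.018 ]
handle [0.4979 0.2622 0.065 ]
ring [ 0.505 -0.235  0.052] 0.059
bottle [ 0.568 -0.084  0.067] 0.101
cruc [ 0.405 -0.065  0.034] 0.043
t1 [ 0.489 -0.131  0.042] 0.05
t2 [ 0.367 -0.178  0.041] 0.05
```

View pics/crop.png

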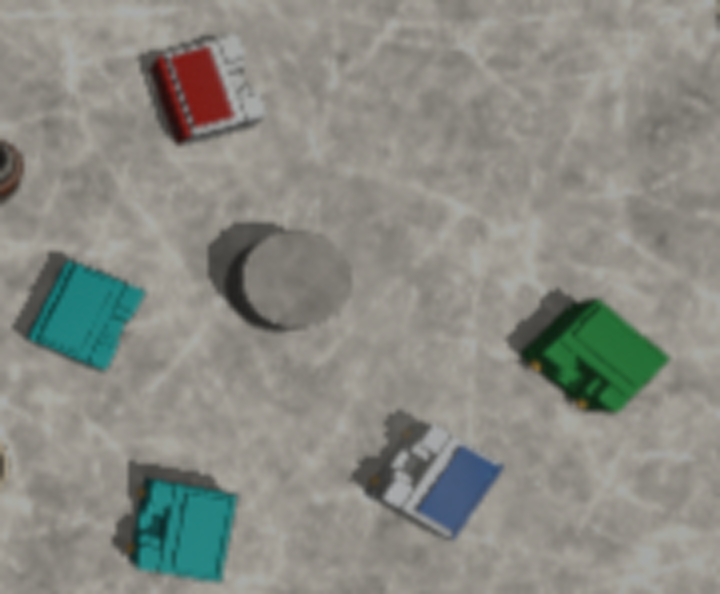

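The crop confirms it: the red half (silver with a red plate) and the blue half (silver with a blue plate) are the right ones. Red's mating face points right and slightly up, blue's points up-left. Next is a viewing pose above the vice, with tool y along vice x.

```bash
cat >> h.py <<'E'
def plan(xyz,yaw,n,st=None):
    "rows to go to world xyz with tool y at yaw deg (tool down)"
    st=st or observe(); R=np.array(st["tool_rot"]); p=np.array(st["position"])
    y0=np.degrees(np.arctan2(R[1,1],R[0,1])); dy=(yaw-y0+180)%360-180
    rows=[];tw=round(-np.radians(dy)/n,3); a=np.radians(y0); cur=p.copy()
    for i in range(n):
        w=(np.array(xyz)-cur)/(n-i); y=np.array([np.cos(a),np.sin(a),0]); x=np.array([-y[1],y[0],0])*1.0
        dp=np.round([100*w@x,100*w@y,-100*w[2]],2); rows.append(dp.tolist())
        cur=cur+(x*dp[0]+y*dp[1]+np.array([0,0,-dp[2]]))/100; a-=tw
    print(n,"dp",rows,"turn z",tw,"| from",p.round(4),round(y0,1))
E
python3 - <<'E'
from h import *
plan((.51,.17,.231),-12.4,14)
E
```

```text
14 dp [[-3.16, -1.74, 0.0], [-3.32, -1.39, 0.0], [-3.45, -1.03, 0.0], [-3.54, -0.66, 0.0], [-3.59, -0.27, 0.0], [-3.6, 0.11, 0.0], [-3.57, 0.5, 0.0], [-3.5, 0.87, 0.0], [-3.38, 1.24, 0.01], [-3.23, 1.6, 0.0], [-3.04, 1.93, 0.01], [-2.82, 2.25, 0.0], [-2.56, 2.53, 0.01], [-2.28, 2.8, 0.0]] turn z 0.107 | from [0.1545 0.5278 0.2313] 73.7
```

Emit:
move_arm --jaw '[4,4,4,4,4,4,4,4,4,4,4,4]' --dp '[[-3.16,-1.74,0],[-3.32,-1.39,0],[-3.45,-1.03,0],[-3.54,-0.66,0],[-3.59,-0.27,0],[-3.6,0.11,0],[-3.57,0.5,0],[-3.5,0.87,0],[-3.38,1.24,0],[-3.23,1.6,0],[-3.04,1.93,0],[-2.82,2.25,0]]' --turn '[[0,0,0.107],[0,0,0.107],[0,0,0.107],[0,0,0.107],[0,0,0.107],[0,0,0.107],[0,0,0.107],[0,0,0.107],[0,0,0.107],[0,0,0.107],[0,0,0.107],[0,0,0.107]]'

```text
time_s: 2.25
position: [0.4603, 0.2196, 0.2315]
tool_rot: [[0.003, 1.0, 0.0], [1.0, -0.003, 0.0], [0.0, 0.0, -1.0]]
ft_force: [-0.2, 0.0, -0.6]
grip_width: 0.0399
gripper_force: 0.0
```

Emit:
move_arm --jaw '[4,4,4,4]' --dp '[[-2.56,2.53,0],[-2.28,2.8,0],[0,0,0],[0,0,0]]' --turn '[[0,0,0.107],[0,0,0.107],[0,0,0],[0,0,0]]'

```text
time_s: 2.58
position: [0.5109, 0.1687, 0.2309]
tool_rot: [[0.213, 0.977, -0.001], [0.977, -0.213, 0.0], [-0.0, -0.001, -1.0]]
ft_force: [-1.0, 0.5, 0.5]
grip_width: 0.0402
gripper_force: 0.0
```

Run:
```python
from h import *
st=observe(); print(st["position"],st["tool_rot"],st["q"],st["grip_width"])
im,d=cams.get_image("wrist"); cv2.imwrite("pics/w1.png",im[:,:,::-1]); np.savez("w1.npz",im=im,d=d,p=st["position"],R=st["tool_rot"])
for q,z in (("vice",0),("cam_handle",.065),("cam_pivot",.044),("jaw_face",.03),("bed",.018)):
    for r in cams.mark_of("wrist",q)[:2]:
        u,v=r["location"][0]*640,r["location"][1]*480; print(q,round(r["p"],2),round(u),round(v),at_z("wrist",u,v,z,st).round(4))
```

```text
[0.51087821 0.16869584 0.23087224] [[ 2.12780907e-01  9.77099726e-01 -6.41392451e-04]
 [ 9.77099931e-01 -2.12780926e-01  3.89960131e-05]
 [-9.83730860e-05 -6.35002127e-04 -9.99999794e-01]] [5.65582395e+00 2.06351404e+01 7.62599794e+01 5.88727643e-03
 8.31412303e+01 1.79404913e+01] 0.04018899146618036
vice 0.85 335 256 [0.5152 0.1042 0.    ]
cam_handle 0.95 283 105 [0.5028 0.2595 0.065 ]
cam_pivot 0.89 343 168 [0.5394 0.199  0.044 ]
cam_pivot 0.46 523 270 [0.6872 0.0692 0.044 ]
jaw_face 0.97 339 224 [0.5262 0.1469 0.03  ]
bed 0.87 337 260 [0.5172 0.1065 0.018 ]
```

View pics/w1.png

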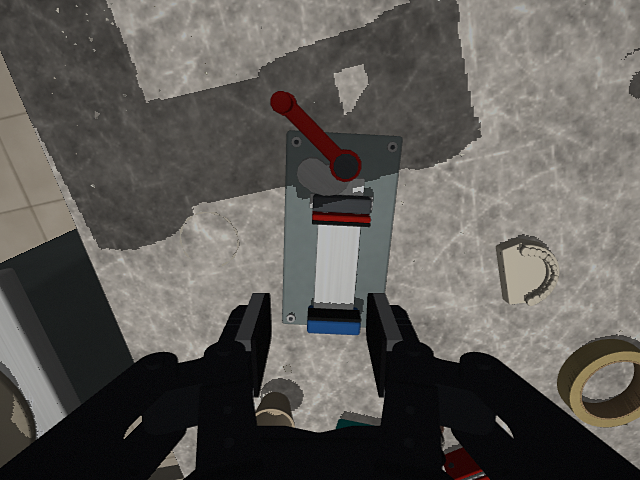

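The wrist picture shows the vice nearly aligned with the image: handle (283,102), pivot (345,166), jaw (341,215), stop (333,326). I refine the axis from depth.

Run:
```python
from h import *
z=np.load("w1.npz"); im,d=z["im"],z["d"]; st=dict(position=z["p"],tool_rot=z["R"])
hsv=cv2.cvtColor(im,cv2.COLOR_RGB2HSV); g=np.zeros((480,640),bool)
def b(x0,x1,y0,y1): m=g.copy(); m[y0:y1,x0:x1]=1; return m
rail=b(312,362,226,304)&(hsv[...,2]>170); P=cloud("wrist",d,rail,st); r=cv2.minAreaRect((P[:,:2]*1000).astype(np.float32)); print("rail",np.median(P[:,2]),r)
V=np.linalg.svd(P[:,:2]-P[:,:2].mean(0))[2][0]; print("rail axis",np.degrees(np.arctan2(V[0],V[1])),P.mean(0))
red=((hsv[...,0]<8)|(hsv[...,0]>172))&(hsv[...,1]>130); blue=(hsv[...,0]>100)&(hsv[...,0]<125)&(hsv[...,1]>130)
for n,m in (("stop",blue&b(300,365,312,340)),("jaw",red&b(305,378,205,228)),("lever",red&b(268,330,90,150)),("handle",red&b(270,296,92,114)),("base",b(283,402,130,325)&(hsv[...,2]<190))):
    Q=cloud("wrist",d,m,st); 
    if n in("stop","jaw"): Q=Q[(Q[:,2]>.036)]
    if n=="handle": Q=Q[Q[:,2]>.072]
    if n=="base": Q=Q[(Q[:,2]>.004)&(Q[:,2]<.012)]
    r=cv2.minAreaRect((Q[:,:2]*1000).astype(np.float32)); print(n,len(Q),np.median(Q[:,2]).round(4),np.array(r[0]).round(1),np.array(r[1]).round(1),round(r[2],1))
```

```text
rail 0.01787723426323662 ((514.521240234375, 100.58688354492188), (84.81893920898438, 40.8305549621582), 74.80815124511719)
rail axis -164.47471836005496 [0.51501481 0.10220631 0.01788408]
stop 667 0.0417 [499.7  47.1] [18.6 52.7] 75.1
jaw 438 0.0413 [529.1 154.6] [ 7. 53.] 74.5
lever 1307 0.0442 [514.2 241.8] [17.7 59.3] 30.0
handle 370 0.0818 [503.3 260.7] [13.8 14.7] 77.6
base 10988 0.0079 [521.9 126.5] [205.3 110.2] 74.7
```

Run:
```python
from h import *
plan((.5033,.2607,.12),32.8,8)
# arc
c=np.array([.5418,.2009]); a=122.8-32.8;
```

```text
8 dp [[1.08, -0.31, 1.39], [1.11, -0.2, 1.4], [1.12, -0.09, 1.39], [1.13, 0.02, 1.4], [1.12, 0.13, 1.39], [1.1, 0.24, 1.4], [1.07, 0.34, 1.39], [1.04, 0.44, 1.4]] turn z -0.098 | from [0.5094 0.1708 0.2316] -12.0
```

Emit:
move_arm --jaw '[4,4,4,4,4,4,4,4,4,4,4]' --dp '[[1.08,-0.31,1.4],[1.11,-0.2,1.4],[1.12,-0.09,1.4],[1.13,0.02,1.4],[1.12,0.13,1.4],[1.1,0.24,1.4],[1.07,0.34,1.4],[1.04,0.44,1.4],[0,0,3.5],[0,0,3.5],[0,0,0]]' --turn '[[0,0,-0.098],[0,0,-0.098],[0,0,-0.098],[0,0,-0.098],[0,0,-0.098],[0,0,-0.098],[0,0,-0.098],[0,0,-0.098],[0,0,0],[0,0,0],[0,0,0]]'

```text
time_s: 3.8
position: [0.5005, 0.2596, 0.0441]
tool_rot: [[-0.543, 0.84, -0.01], [0.84, 0.543, -0.003], [0.003, -0.01, -1.0]]
ft_force: [-1.0, -1.0, -0.3]
grip_width: 0.04
gripper_force: 0.0
```

Run:
```python
from h import *
st=observe(); print(st["position"],st["ft_force"],st["grip_width"]); plan((.5033,.2607,.05),32.8,1,st)
```

```text
[0.50049265 0.2596453  0.04408938] [-1.02453493 -0.95070954 -0.34478954] 0.03998081109177628
1 dp [[-0.06, 0.29, -0.59]] turn z 0.001 | from [0.5005 0.2596 0.0441] 32.9
```

Emit:
move_arm --jaw '[3,2,2,2]' --dp '[[-0.05,0.25,-0.6],[0,0,0],[0,0,0],[0,0,0]]' --turn '[[0,0,0],[0,0,0],[0,0,0],[0,0,0]]'

```text
time_s: 4.13
position: [0.5074, 0.261, 0.0574]
tool_rot: [[-0.541, 0.841, 0.004], [0.841, 0.541, 0.001], [-0.001, 0.004, -1.0]]
ft_force: [0.6, 0.3, 0.4]
grip_width: 0.0199
gripper_force: 0.0
```

Emit:
move_arm --jaw '[2,2,2,2,2,2,2,2,2,2,2,2]' --dp '[[-0.03,0.7,0],[-0.03,0.7,0],[-0.03,0.7,0],[-0.03,0.7,0],[-0.03,0.7,0],[-0.03,0.7,0],[-0.03,0.7,0],[-0.03,0.7,0],[-0.03,0.4,0],[0,0,0],[0,0,0],[0,0,0]]' --turn '[[0,0,0.1],[0,0,0.1],[0,0,0.1],[0,0,0.1],[0,0,0.1],[0,0,0.1],[0,0,0.1],[0,0,0.1],[0,0,0.04],[0,0,0],[0,0,0],[0,0,0]]'

```text
time_s: 5.13
position: [0.5629, 0.2695, 0.0563]
tool_rot: [[0.265, 0.964, -0.002], [0.964, -0.265, 0.0], [-0.0, -0.002, -1.0]]
ft_force: [-5.9, -0.7, 1.3]
grip_width: 0.02
gripper_force: 3.1
```

Run:
```python
from h import *
st=observe(); print(st["position"],st["ft_force"],st["grip_width"]); plan((.5607,.2704,.05),-15.2,1,st)
```

```text
[0.56289094 0.26946784 0.05627901] [-5.88818258 -0.67532144  1.3072592 ] 0.01995857648061664
1 dp [[0.03, -0.24, 0.63]] turn z -0.003 | from [0.5629 0.2695 0.0563] -15.3
```

Emit:
move_arm --jaw '[2,2,2,3,4]' --dp '[[0,0.3,0],[0,0,0],[0,0,0],[0,-0.5,0],[0,0,0]]' --turn '[[0,0,0],[0,0,0],[0,0,0],[0,0,0],[0,0,0]]'

```text
time_s: 5.55
position: [0.5619, 0.2702, 0.0565]
tool_rot: [[0.264, 0.964, 0.002], [0.964, -0.264, 0.0], [0.001, 0.002, -1.0]]
ft_force: [-0.7, 0.1, 0.1]
grip_width: 0.0395
gripper_force: 0.0
```

Run:
```python
from h import *
st=observe(); print(st["position"],st["ft_force"],st["grip_width"])
p=np.array(st["position"]); st2=dict(st)
# go up first, then over blue, camera view
st2["position"]=[p[0],p[1],.156]
plan((.391,-.309,.17),-35.6,12,st2); plan((.391,-.309,.17),-35.6,14,st2)
```

```text
[0.56189637 0.27018893 0.0565203 ] [-0.71426241  0.09987365  0.12573022] 0.03951837247017847
12 dp [[-5.03, -0.1, -0.12], [-5.03, 0.05, -0.12], [-5.03, 0.19, -0.12], [-5.02, 0.34, -0.12], [-5.01, 0.49, -0.11], [-4.99, 0.63, -0.12], [-4.97, 0.78, -0.11], [-4.95, 0.92, -0.12], [-4.92, 1.06, -0.11], [-4.89, 1.2, -0.12], [-4.85, 1.35, -0.11], [-4.81, 1.48, -0.12]] turn z 0.029 | from [0.5619 0.2702 0.156 ] -15.3
14 dp [[-4.31, -0.08, -0.1], [-4.31, 0.02, -0.1], [-4.31, 0.13, -0.1], [-4.31, 0.24, -0.1], [-4.3, 0.35, -0.1], [-4.29, 0.45, -0.1], [-4.28, 0.56, -0.1], [-4.26, 0.67, -0.1], [-4.24, 0.78, -0.1], [-4.22, 0.88, -0.1], [-4.2, 0.99, -0.1], [-4.17, 1.09, -0.1], [-4.15, 1.19, -0.1], [-4.12, 1.3, -0.1]] turn z 0.025 | from [0.5619 0.2702 0.156 ] -15.3
```

Emit:
move_arm --jaw '[4,4,4,5,6,7,8,8,8,8,8,8]' --dp '[[0,0,-3.5],[0,0,-3.5],[-2,0,-3.5],[-4.1,0,0],[-4.1,0,0],[-4.1,0.1,0],[-4.1,0.3,0],[-4.1,0.4,0],[-4.1,0.5,0],[-4.1,0.6,0],[-4.1,0.7,0],[-4.1,0.8,0]]' --turn '[[0,0,0],[0,0,0],[0,0,0],[0,0,0.03],[0,0,0.03],[0,0,0.03],[0,0,0.03],[0,0,0.03],[0,0,0.03],[0,0,0.03],[0,0,0.03],[0,0,0.03]]'

```text
time_s: 6.55
position: [0.4478, -0.1067, 0.1613]
tool_rot: [[0.514, 0.858, 0.003], [0.858, -0.514, -0.002], [-0.0, 0.003, -1.0]]
ft_force: [0.9, -0.5, 0.8]
grip_width: 0.0803
gripper_force: 0.0
```

Run:
```python
from h import *
plan((.391,-.309,.16),-35.6,6)
```

```text
6 dp [[-3.38, 0.92, 0.02], [-3.37, 0.97, 0.02], [-3.35, 1.01, 0.02], [-3.34, 1.06, 0.02], [-3.32, 1.11, 0.03], [-3.3, 1.15, 0.02]] turn z 0.014 | from [ 0.4478 -0.1067  0.1613] -30.9
```

Emit:
move_arm --jaw '[8,8,8,8,8,8,8]' --dp '[[-3.4,0.9,0],[-3.4,0.9,0],[-3.3,1,0],[-3.3,1,0],[-3.3,1,0],[0,0,0],[0,0,0]]' --turn '[[0,0,0.015],[0,0,0.015],[0,0,0.015],[0,0,0.015],[0,0,0.015],[0,0,0],[0,0,0]]'

```text
time_s: 7.13
position: [0.3986, -0.2731, 0.1609]
tool_rot: [[0.578, 0.816, 0.001], [0.816, -0.578, -0.002], [-0.001, 0.002, -1.0]]
ft_force: [0.2, -0.4, -1.1]
grip_width: 0.0799
gripper_force: 0.0
```

```bash
cat >> h.py <<'E'
def top_rect(name,fn,zlo,zhi):
    st=observe(); im,d=cams.get_image("wrist"); cv2.imwrite(f"pics/{fn}.png",im[:,:,::-1])
    rs=cams.outline_of("wrist",name)
    for r in rs[:2]:
        P=cloud("wrist",d,np.array(r["mask"]),st); t=P[(P[:,2]>zlo)&(P[:,2]<zhi)]
        if len(t)>20:
            q=cv2.minAreaRect((t[:,:2]*1000).astype(np.float32)); print(name,round(r["p"],2),np.round(np.array(r["box"])*[640,480,640,480]),len(t),np.median(t[:,2]).round(4),np.array(q[0]).round(1),np.array(q[1]).round(1),round(q[2],1), im[np.array(r["mask"])].mean(0).round())
    return st,im,d
E
python3 - <<'E'
from h import *
st,im,d=top_rect("mould_blue","w2",.038,.056); plan((.391,-.309,.16),-35.6,1,st)
E
```

```text
mould_blue 0.94 [469. 299.  84.  84.] 2370 0.0451 [ 461.  -395.6] [49.9 44.3] 45.1 [13. 61. 23.]
mould_blue 0.87 [336. 263.  74.  69.] 3113 0.0444 [ 392.5 -308.6] [44.  50.2] 55.3 [71. 84. 99.]
1 dp [[-3.37, 1.46, 0.09]] turn z 0.005 | from [ 0.3986 -0.2731  0.1609] -35.3
```

View pics/w2.png

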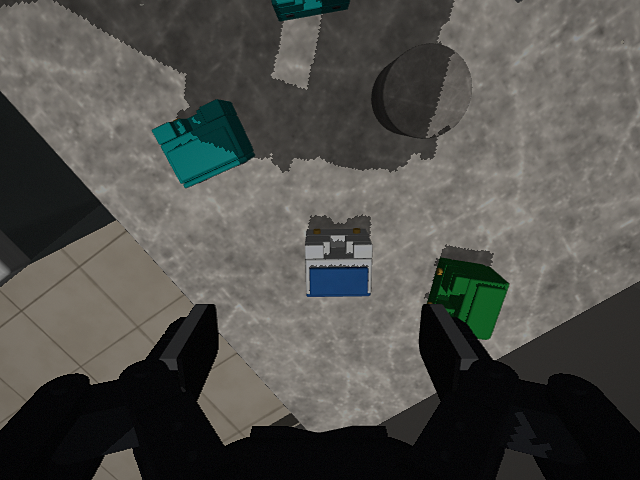

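The picture shows the blue half at (338,265), notch and pins up, blue plate towards the gripper, with the green look-alike to the right at (470,300). The measured pose agrees with the earlier one.

Run:
```python
from h import *
plan((.3925,-.3086,.06),-34.7,3)
```

```text
3 dp [[-1.15, 0.54, 3.36], [-1.15, 0.54, 3.36], [-1.16, 0.54, 3.35]] turn z -0.002 | from [ 0.399  -0.271   0.1607] -35.1
```

Emit:
move_arm --jaw '[7.5,7.5,7.5,7.5,7.5,7.5,7.5]' --dp '[[-1.7,0.75,1],[-1.7,0.75,2],[0,0,3],[0,0,2],[0,0,0],[0,0,0],[0,0,0]]' --turn '[[0,0,-0.005],[0,0,0],[0,0,0],[0,0,0],[0,0,0],[0,0,0],[0,0,0]]'

```text
time_s: 7.82
position: [0.3925, -0.3075, 0.0817]
tool_rot: [[0.57, 0.822, 0.001], [0.822, -0.57, -0.002], [-0.001, 0.002, -1.0]]
ft_force: [-0.2, 0.9, 0.3]
grip_width: 0.075
gripper_force: 0.0
```

Run:
```python
from h import *
plan((.3925,-.3086,.010),-34.7,4)
```

```text
4 dp [[-0.02, 0.01, 1.79], [-0.02, 0.02, 1.79], [-0.03, 0.01, 1.8], [-0.02, 0.02, 1.79]] turn z -0.0 | from [ 0.3925 -0.3075  0.0817] -34.8
```

Emit:
move_arm --jaw '[7.5,7.5,7.5,7.5,7.5,7.5,4.5,4.5,4.5,4.5,4.5]' --dp '[[-0.1,0,2],[0,0,2],[0,0,1.6],[0,0,1],[0,0,0.5],[0,0,0],[0,0,0],[0,0,0],[0,0,0],[0,0,0],[0,0,0]]' --turn '[[0,0,0],[0,0,0],[0,0,0],[0,0,0],[0,0,0],[0,0,0],[0,0,0],[0,0,0],[0,0,0],[0,0,0],[0,0,0]]' --force 45

```text
time_s: 8.73
position: [0.3917, -0.309, 0.0106]
tool_rot: [[0.571, 0.821, 0.002], [0.821, -0.571, -0.002], [-0.001, 0.003, -1.0]]
ft_force: [0.5, 1.7, 7.1]
grip_width: 0.0494
gripper_force: 47.1
```

Run:
```python
from h import *
st=dict(observe()); p=np.array(st["position"]); p[2]=.155; st["position"]=p
plan((.5086,.0788,.155),-15.2,12,st)
```

```text
12 dp [[3.21, -1.05, -0.0], [3.24, -0.95, -0.0], [3.26, -0.86, -0.0], [3.29, -0.76, -0.0], [3.31, -0.67, -0.0], [3.33, -0.57, -0.0], [3.34, -0.48, -0.0], [3.35, -0.38, -0.0], [3.36, -0.28, -0.0], [3.37, -0.18, -0.0], [3.37, -0.08, -0.0], [3.38, 0.01, -0.0]] turn z -0.029 | from [ 0.3917 -0.309   0.155 ] -34.8
```

Emit:
move_arm --jaw '[4.5,4.5,4.5,4.5,4.5,4.5,4.5]' --dp '[[0,0,-1],[0,0,-2],[0,0,-3],[0,0,-3],[0,0,-3],[0,0,-2],[0,0,-0.5]]' --turn '[[0,0,0],[0,0,0],[0,0,0],[0,0,0],[0,0,0],[0,0,0],[0,0,0]]'

```text
time_s: 9.32
position: [0.3918, -0.3092, 0.1578]
tool_rot: [[0.571, 0.821, 0.004], [0.821, -0.571, -0.005], [-0.002, 0.006, -1.0]]
ft_force: [-0.6, -1.1, -2.8]
grip_width: 0.0496
gripper_force: 47.9
```

Emit:
move_arm --jaw '[4.5,4.5,4.5,4.5,4.5,4.5,4.5,4.5,4.5,4.5,4.5,4.5]' --dp '[[3.21,-1.05,0],[3.24,-0.95,0],[3.26,-0.86,0],[3.29,-0.76,0],[3.31,-0.67,0],[3.33,-0.57,0],[3.34,-0.48,0],[3.35,-0.38,0],[3.36,-0.28,0],[3.37,-0.18,0],[3.37,-0.08,0],[3.38,0,0]]' --turn '[[0,0,-0.029],[0,0,-0.029],[0,0,-0.029],[0,0,-0.029],[0,0,-0.029],[0,0,-0.029],[0,0,-0.029],[0,0,-0.029],[0,0,-0.029],[0,0,-0.029],[0,0,-0.029],[0,0,-0.029]]'

```text
time_s: 10.32
position: [0.5075, 0.0811, 0.1532]
tool_rot: [[0.256, 0.967, -0.002], [0.967, -0.256, 0.0], [-0.0, -0.002, -1.0]]
ft_force: [0.7, -1.3, -2.6]
grip_width: 0.0493
gripper_force: 47.6
```

Emit:
move_arm --jaw '[4.5,4.5,4.5]' --dp '[[0,0,1],[0,0,1],[0,0,0]]' --turn '[[0,0,0],[0,0,0],[0,0,0]]'

```text
time_s: 10.57
position: [0.5064, 0.0801, 0.1317]
tool_rot: [[0.256, 0.967, -0.005], [0.967, -0.256, 0.0], [-0.001, -0.005, -1.0]]
ft_force: [-0.6, -0.1, -3.6]
grip_width: 0.0493
gripper_force: 47.7
```

Run:
```python
from h import *
st=observe(); print(st["position"],st["tool_rot"])
im,d=cams.get_image("wrist"); cv2.imwrite("pics/w3.png",im[:,:,::-1])
c=np.array([.5166,.1082]);Y=np.array([.262,.965]);X=np.array([.965,-.262])
for u0,v0,u1,v1,n in ((0,0,640,480,"all"),):
    P=cloud("wrist",d,d>0,st); v=(P[:,:2]-c); L=np.stack([v@X,v@Y,P[:,2]],1)
    # base edges: points at 5..11mm within footprint
    b=L[(abs(L[:,2]-.008)<.003)&(abs(L[:,0])<.065)&(L[:,1]>0)&(L[:,1]<.13)]; print("base x",np.percentile(b[:,0],[1,99]),"y max",np.percentile(b[:,1],99))
    j=L[(abs(L[:,2]-.042)<.002)&(abs(L[:,0])<.04)&(L[:,1]>.04)&(L[:,1]<.075)]; print("jaw",len(j),j.min(0),j.max(0))
    m=L[(L[:,2]>.145)&(L[:,2]<.20)&(abs(L[:,0])<.022)&(L[:,1]>-.06)&(L[:,1]<.0)]; print("mould",len(m),np.percentile(m,[2,50,98],axis=0).round(4))
for q,z in (("cam_handle",.065),("cam_pivot",.044),("jaw_face",.03)):
    for r in cams.mark_of("wrist",q)[:1]:
        u,v=r["location"][0]*640,r["location"][1]*480; w=at_z("wrist",u,v,z,st)[:2]-c; print(q,round(r["p"],2),w@X,w@Y)
plan((.5086,.0788,.135),-15.2,1,st)
```

```text
[0.50641799 0.08006422 0.13165294] [[ 2.55941958e-01  9.66677930e-01 -5.24348878e-03]
 [ 9.66691609e-01 -2.55943789e-01  3.30071555e-04]
 [-1.02296550e-03 -5.15331577e-03 -9.99986198e-01]]
base x [-0.05358407  0.05421323] y max 0.11610667377238544
jaw 1399 [-0.0265296   0.05368363  0.04000141] [0.02708303 0.06364929 0.04384597]
mould 15614 [[-0.0212 -0.0447  0.1473]
 [ 0.0005 -0.0238  0.1635]
 [ 0.0212 -0.0073  0.1681]]
cam_pivot 0.91 -0.00029851345503495094 0.09505663047560413
jaw_face 0.93 0.0003614633910906575 0.052632191658220265
1 dp [[-0.07, 0.24, -0.33]] turn z 0.006 | from [0.5064 0.0801 0.1317] -14.8
```

View pics/w3.png

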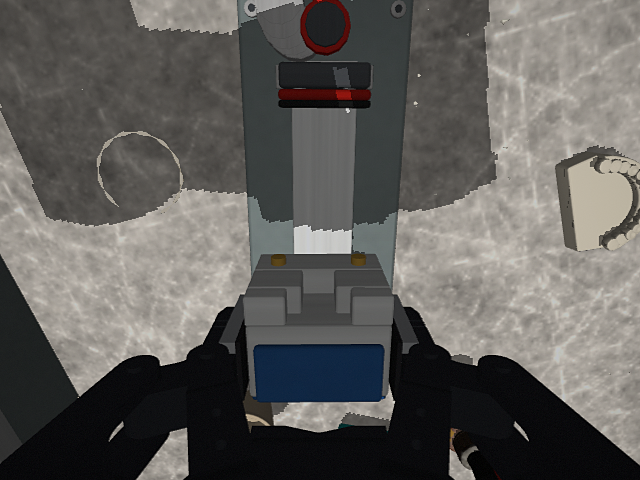

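The blue half is held square between the fingers, and the jaw is at 54 mm, so the vice is open. I correct by 2.4 mm along tool y and lower.

Emit:
move_arm --jaw '[4.5,4.5,4.5,4.5,4.5,4.5,4.5,4.5,4.5]' --dp '[[-0.1,0.24,1],[0,0,2],[0,0,2],[0,0,2],[0,0,1.4],[0,0,0.8],[0,0,0.5],[0,0,0],[0,0,0]]' --turn '[[0,0,0.006],[0,0,0],[0,0,0],[0,0,0],[0,0,0],[0,0,0],[0,0,0],[0,0,0],[0,0,0]]'

```text
time_s: 11.52
position: [0.5104, 0.0777, 0.0377]
tool_rot: [[0.263, 0.965, 0.001], [0.965, -0.263, -0.0], [0.0, 0.001, -1.0]]
ft_force: [0.1, -0.1, -1.6]
grip_width: 0.0493
gripper_force: 47.8
```

Run:
```python
from h import *
for _ in range(1):
    st=observe(); p=st["position"]; v=np.array(p[:2])-[.5166,.1082]; print(p,v@[.965,-.262],v@[.262,.965],st["ft_force"])
```

```text
[0.51035728 0.07766359 0.03772822] 0.001976313025668755 -0.03110322366561869 [ 0.10384963 -0.09507943 -1.57226375]
```

Emit:
move_arm --jaw '[4.5,4.5,4.5,4.5]' --dp '[[0,-0.1,0.4],[0,0,0.3],[0,0,0],[0,0,0]]' --turn '[[0,0,0],[0,0,0],[0,0,0],[0,0,0]]'

```text
time_s: 11.85
position: [0.509, 0.0781, 0.0304]
tool_rot: [[0.263, 0.965, 0.0], [0.965, -0.263, -0.0], [0.0, 0.0, -1.0]]
ft_force: [0.2, 0.0, -3.0]
grip_width: 0.0493
gripper_force: 47.8
```

Emit:
move_arm --jaw '[4.5,4.5,4.5]' --dp '[[0,0,0.2],[0,0,0],[0,0,0]]' --turn '[[0,0,0],[0,0,0],[0,0,0]]'

```text
time_s: 12.1
position: [0.5093, 0.0781, 0.0287]
tool_rot: [[0.263, 0.965, 0.001], [0.965, -0.263, -0.0], [0.0, 0.001, -1.0]]
ft_force: [-0.8, 0.8, 0.8]
grip_width: 0.0496
gripper_force: 48.1
```

Emit:
move_arm --jaw '[4.5,5.2,5.6,6.2,7,7,7,7,7,7,7]' --dp '[[0,0,0.1],[0,0,0],[0,0,0],[0,0,0],[0,0,0],[0,0,0],[0,0,-1.5],[0,0,-3],[0,0,-3],[0,0,-3],[0,0,-3]]' --turn '[[0,0,0],[0,0,0],[0,0,0],[0,0,0],[0,0,0],[0,0,0],[0,0,0],[0,0,0],[0,0,0],[0,0,0],[0,0,0]]'

```text
time_s: 13.02
position: [0.5087, 0.0781, 0.1637]
tool_rot: [[0.263, 0.965, -0.0], [0.965, -0.263, 0.0], [-0.0, -0.0, -1.0]]
ft_force: [1.1, 0.5, -0.2]
grip_width: 0.07
gripper_force: 0.0
```

```bash
cat >> h.py <<'E'
def vice_tops(st,d):
    c=np.array([.5166,.1082]);Y=np.array([.262,.965]);X=np.array([.965,-.262])
    P=cloud("wrist",d,d>0,st); v=P[:,:2]-c; L=np.stack([v@X,v@Y,P[:,2]],1)
    t=L[(L[:,2]>.054)&(L[:,2]<.070)&(abs(L[:,0])<.04)&(L[:,1]<.05)&(L[:,1]>-.07)]
    print("tops",len(t),np.percentile(t,[1,50,99],axis=0).round(4)); print(cv2.minAreaRect((t[:,:2]*1000).astype(np.float32)))
    return t
E
python3 - <<'E'
from h import *
st=observe(); print(st["position"]); im,d=cams.get_image("wrist"); vice_tops(st,d)
plan((.618,-.200,.16),15.15,12,st)
E
```

```text
[0.50871289 0.07806606 0.16370561]
tops 3900 [[-0.0231 -0.0519  0.0554]
 [ 0.0011 -0.0297  0.062 ]
 [ 0.0257 -0.0088  0.0652]]
((1.2021408081054688, -30.54200553894043), (49.947425842285156, 44.12548065185547), 0.2440297156572342)
12 dp [[-2.0, 1.49, 0.03], [-2.06, 1.4, 0.03], [-2.12, 1.31, 0.03], [-2.17, 1.21, 0.03], [-2.23, 1.11, 0.03], [-2.27, 1.02, 0.03], [-2.32, 0.91, 0.03], [-2.35, 0.81, 0.03], [-2.39, 0.71, 0.03], [-2.41, 0.6, 0.03], [-2.44, 0.5, 0.04], [-2.46, 0.39, 0.03]] turn z -0.044 | from [0.5087 0.0781 0.1637] -15.2
```

Emit:
move_arm --jaw '[7.5,7.5,7.5,7.5,7.5,7.5,7.5,7.5,7.5,7.5,7.5,7.5]' --dp '[[-2.0,1.49,0],[-2.06,1.4,0],[-2.12,1.31,0],[-2.17,1.21,0],[-2.23,1.11,0],[-2.27,1.02,0],[-2.32,0.91,0],[-2.35,0.81,0],[-2.39,0.71,0],[-2.41,0.6,0],[-2.2,0.5,0],[0,0,0]]' --turn '[[0,0,-0.044],[0,0,-0.044],[0,0,-0.044],[0,0,-0.044],[0,0,-0.044],[0,0,-0.044],[0,0,-0.044],[0,0,-0.044],[0,0,-0.044],[0,0,-0.044],[0,0,-0.044],[0,0,-0.044]]'

```text
time_s: 14.07
position: [0.6096, -0.1783, 0.1613]
tool_rot: [[-0.258, 0.966, 0.0], [0.966, 0.258, -0.001], [-0.001, -0.0, -1.0]]
ft_force: [-0.5, 0.1, 0.1]
grip_width: 0.0749
gripper_force: 0.0
```

Run:
```python
from h import *
st,im,d=top_rect("mould_red","w4",.038,.056); plan((.618,-.2005,.08),15.15,4,st)
```

```text
mould_red 0.75 [169. 121. 112. 103.] 4581 0.0446 [ 490.8 -131.6] [44.1 50.4] 64.0 [12. 89. 87.]
mould_red 0.55 [325. 256.  67.  67.] 3245 0.0445 [ 620.8 -200.4] [50.  44.3] 15.3 [105.  55.  52.]
4 dp [[-0.59, 0.06, 2.03], [-0.59, 0.06, 2.03], [-0.59, 0.06, 2.04], [-0.6, 0.05, 2.03]] turn z -0.001 | from [ 0.6096 -0.1783  0.1613] 15.0
```

View pics/w4.png

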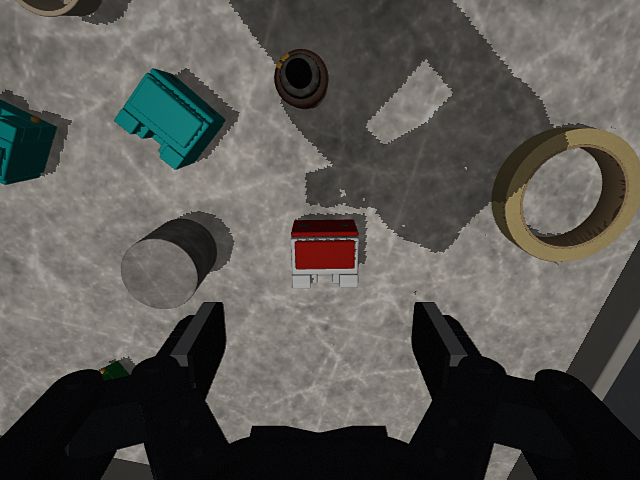

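The red half is at (325,255), red face up and notch towards the gripper, with the ring at (165,265) to the left. I move over it and descend.

Emit:
move_arm --jaw '[7.5,7.5,7.5,7.5,7.5,7.5,7.5]' --dp '[[-1.2,0.25,1],[-1.2,0.25,2],[0,0,3],[0,0,2],[0,0,0],[0,0,0],[0,0,0]]' --turn '[[0,0,0],[0,0,0],[0,0,0],[0,0,0],[0,0,0],[0,0,0],[0,0,0]]'

```text
time_s: 14.75
position: [0.6205, -0.1965, 0.0836]
tool_rot: [[-0.259, 0.966, 0.002], [0.966, 0.259, -0.001], [-0.001, 0.001, -1.0]]
ft_force: [-0.2, -0.2, -0.2]
grip_width: 0.075
gripper_force: 0.0
```

Run:
```python
from h import *
plan((.6208,-.2004,.010),15.3,1)
```

```text
1 dp [[-0.38, -0.07, 7.36]] turn z -0.005 | from [ 0.6205 -0.1965  0.0836] 15.0
```

Emit:
move_arm --jaw '[7.5,7.5,7.5,7.5,7.5,7.5,4.5,4.5,4.5,4.5,4.5]' --dp '[[-0.35,-0.05,2],[0,0,2],[0,0,1.8],[0,0,1],[0,0,0.5],[0,0,0],[0,0,0],[0,0,0],[0,0,0],[0,0,0],[0,0,0]]' --turn '[[0,0,-0.005],[0,0,0],[0,0,0],[0,0,0],[0,0,0],[0,0,0],[0,0,0],[0,0,0],[0,0,0],[0,0,0],[0,0,0]]'

```text
time_s: 15.67
position: [0.6209, -0.2002, 0.0109]
tool_rot: [[-0.264, 0.965, 0.002], [0.965, 0.264, -0.001], [-0.002, 0.002, -1.0]]
ft_force: [-1.5, 1.2, 5.8]
grip_width: 0.0492
gripper_force: 48.9
```

Emit:
move_arm --jaw '[4.5,4.5,4.5,4.5,4.5,4.5,4.5]' --dp '[[0,0,-1],[0,0,-2],[0,0,-3],[0,0,-3],[0,0,-3],[0,0,-3],[0,0,-0.5]]' --turn '[[0,0,0],[0,0,0],[0,0,0],[0,0,0],[0,0,0],[0,0,0],[0,0,0]]'

```text
time_s: 16.25
position: [0.6217, -0.2005, 0.1706]
tool_rot: [[-0.264, 0.965, 0.008], [0.965, 0.264, -0.004], [-0.006, 0.007, -1.0]]
ft_force: [-0.3, 0.2, -1.5]
grip_width: 0.0493
gripper_force: 48.0
```

Run:
```python
from h import *
st=observe(); print(st["position"]); t=np.array([.5166,.1082])+.0195*np.array([.262,.965])+.001*np.array([.965,-.262]); print(t)
plan((*t,.165),-15.2,12,st)
```

```text
[ 0.62165691 -0.2005279   0.17061821]
[0.522674  0.1267555]
12 dp [[2.85, -0.08, 0.05], [2.84, -0.2, 0.05], [2.83, -0.33, 0.05], [2.81, -0.45, 0.05], [2.79, -0.57, 0.05], [2.76, -0.69, 0.04], [2.73, -0.82, 0.05], [2.69, -0.94, 0.04], [2.65, -1.05, 0.05], [2.6, -1.17, 0.04], [2.55, -1.28, 0.05], [2.49, -1.39, 0.04]] turn z 0.044 | from [ 0.6217 -0.2005  0.1706] 15.3
```

Emit:
move_arm --jaw '[4.5,4.5,4.5,4.5,4.5,4.5,4.5,4.5,4.5,4.5,4.5,4.5]' --dp '[[2.85,-0.08,0],[2.84,-0.2,0],[2.83,-0.33,0],[2.81,-0.45,0],[2.79,-0.57,0],[2.76,-0.69,0],[2.73,-0.82,0],[2.69,-0.94,0],[2.65,-1.05,0],[2.6,-1.17,0],[2.55,-1.28,0],[2.49,-1.39,0]]' --turn '[[0,0,0.044],[0,0,0.044],[0,0,0.044],[0,0,0.044],[0,0,0.044],[0,0,0.044],[0,0,0.044],[0,0,0.044],[0,0,0.044],[0,0,0.044],[0,0,0.044],[0,0,0.044]]'

```text
time_s: 17.25
position: [0.5201, 0.1287, 0.1637]
tool_rot: [[0.26, 0.966, -0.001], [0.966, -0.26, -0.0], [-0.0, -0.001, -1.0]]
ft_force: [1.3, 0.7, -2.9]
grip_width: 0.0491
gripper_force: 47.8
```

Emit:
move_arm --jaw '[4.5,4.5,4.5,4.5]' --dp '[[0,0,2],[0,0,2],[0,0,0],[0,0,0]]' --turn '[[0,0,0],[0,0,0],[0,0,0],[0,0,0]]'

```text
time_s: 17.58
position: [0.5207, 0.1274, 0.1237]
tool_rot: [[0.258, 0.966, -0.003], [0.966, -0.258, -0.0], [-0.001, -0.003, -1.0]]
ft_force: [0.6, -0.6, -2.0]
grip_width: 0.0493
gripper_force: 47.7
```

Run:
```python
from h import *
st=observe(); p=st["position"]; v=np.array(p[:2])-[.5166,.1082]; print(p,v@[.965,-.262],v@[.262,.965])
plan((.5227,.1268,.05),-15.2,1,st)
```

```text
[0.52065479 0.12738255 0.12368398] -0.0011129573325245508 0.019573515908517806
1 dp [[-0.0, 0.21, 7.37]] turn z 0.004 | from [0.5207 0.1274 0.1237] -15.0
```

Emit:
move_arm --jaw '[4.5,4.5,4.5,4.5,4.5,4.5,4.5,4.5]' --dp '[[0,0.15,1.5],[0,0,2],[0,0,2],[0,0,1.5],[0,0,1],[0,0,0.6],[0,0,0],[0,0,0]]' --turn '[[0,0,0.004],[0,0,0],[0,0,0],[0,0,0],[0,0,0],[0,0,0],[0,0,0],[0,0,0]]'

```text
time_s: 18.25
position: [0.5233, 0.1269, 0.0391]
tool_rot: [[0.262, 0.965, 0.001], [0.965, -0.262, 0.0], [0.0, 0.001, -1.0]]
ft_force: [-0.5, 0.9, -2.2]
grip_width: 0.0495
gripper_force: 47.9
```

Run:
```python
from h import *
st=observe(); p=st["position"]; v=np.array(p[:2])-[.5166,.1082]; print(p,v@[.965,-.262],v@[.262,.965],st["ft_force"])
```

```text
[0.52329613 0.12693457 0.0390783 ] 0.0015533108596157757 0.0198332497419665 [-0.54573757  0.88994632 -2.24404115]
```

Emit:
move_arm --jaw '[4.5,4.5,4.5,4.5]' --dp '[[0,0,0.5],[0,0,0.4],[0,0,0],[0,0,0]]' --turn '[[0,0,0],[0,0,0],[0,0,0],[0,0,0]]'

```text
time_s: 18.58
position: [0.5227, 0.1271, 0.0294]
tool_rot: [[0.262, 0.965, -0.0], [0.965, -0.262, 0.0], [-0.0, -0.0, -1.0]]
ft_force: [0.3, -0.4, -2.0]
grip_width: 0.0494
gripper_force: 48.0
```

Emit:
move_arm --jaw '[4.5,4.5,4.5]' --dp '[[0,0,0.1],[0,0,0],[0,0,0]]' --turn '[[0,0,0],[0,0,0],[0,0,0]]'

```text
time_s: 18.83
position: [0.5228, 0.1271, 0.0289]
tool_rot: [[0.262, 0.965, 0.001], [0.965, -0.262, -0.0], [0.0, 0.001, -1.0]]
ft_force: [-2.3, 0.8, 4.5]
grip_width: 0.0494
gripper_force: 48.7
```

Contact on the rail. I release, rise and check.

Emit:
move_arm --jaw '[5.2,5.6,6.2,7,7,7,7,7,7,7,7]' --dp '[[0,0,0],[0,0,0],[0,0,0],[0,0,0],[0,0,0],[0,0,-1.5],[0,0,-3],[0,0,-3],[0,0,-3],[0,0,-2],[0,0,0]]' --turn '[[0,0,0],[0,0,0],[0,0,0],[0,0,0],[0,0,0],[0,0,0],[0,0,0],[0,0,0],[0,0,0],[0,0,0],[0,0,0]]'

```text
time_s: 19.75
position: [0.5244, 0.1271, 0.1575]
tool_rot: [[0.262, 0.965, 0.008], [0.965, -0.262, 0.0], [0.002, 0.008, -1.0]]
ft_force: [-0.2, 0.4, 0.0]
grip_width: 0.0699
gripper_force: 0.0
```

Run:
```python
from h import *
st=observe(); print(st["position"],st["q"]); im,d=cams.get_image("wrist"); cv2.imwrite("pics/w5.png",im[:,:,::-1]); t=vice_tops(st,d)
for n,s in (("red",t[t[:,1]>-.0035]),("blue",t[t[:,1]<-.0085])): print(n,cv2.minAreaRect((s[:,:2]*1000).astype(np.float32)))
for s in (.05,.045): pass
plan((.5607,.2704,.13),-15.2,4,st)
```

```text
[0.5244459  0.12714433 0.15753886] [ 1.05194506e+00  2.43561302e+01  8.32659970e+01 -1.24909776e-03
  7.19258113e+01  1.62268690e+01]
tops 7713 [[-0.023  -0.0474  0.055 ]
 [ 0.0013  0.0049  0.062 ]
 [ 0.0258  0.0413  0.0651]]
((1.2306537628173828, -5.646343231201172), (95.66714477539062, 50.31839370727539), 89.56999206542969)
red ((1.4972076416015625, 19.668689727783203), (50.09708023071289, 44.50056457519531), 0.3345441520214081)
blue ((1.2588081359863281, -30.845478057861328), (50.138607025146484, 44.99608612060547), 0.6219382286071777)
4 dp [[3.69, -0.06, 0.69], [3.7, -0.06, 0.69], [3.69, -0.07, 0.69], [3.7, -0.06, 0.68]] turn z 0.0 | from [0.5244 0.1271 0.1575] -15.2
```

View pics/w5.png

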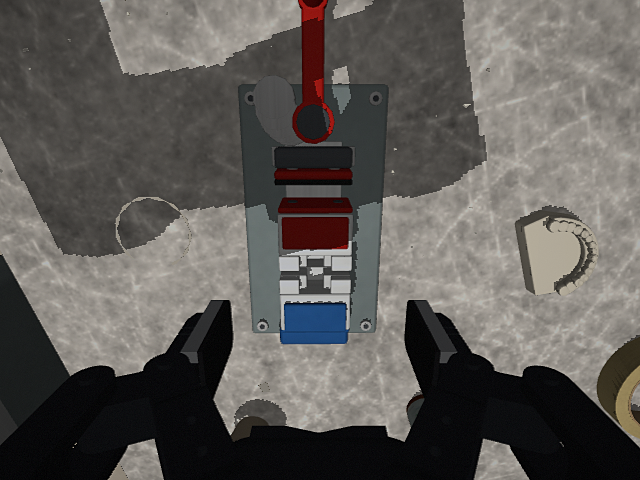

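Both halves stand square: blue at (1, -31) mm and red at (1.5, 20) mm, notched faces together and the lever open. Now to the handle.

Emit:
move_arm --jaw '[6,5,4,4,4,4,4,4]' --dp '[[3.7,-0.06,0.5],[3.7,-0.06,0.5],[3.7,-0.06,0.5],[3.7,-0.06,0.5],[0,0,0.5],[0,0,0],[0,0,0],[0,0,0]]' --turn '[[0,0,0],[0,0,0],[0,0,0],[0,0,0],[0,0,0],[0,0,0],[0,0,0],[0,0,0]]'

```text
time_s: 20.47
position: [0.559, 0.2695, 0.128]
tool_rot: [[0.263, 0.965, -0.001], [0.965, -0.263, -0.0], [-0.001, -0.001, -1.0]]
ft_force: [1.0, -0.3, 0.6]
grip_width: 0.04
gripper_force: 0.0
```

Run:
```python
from h import *
plan((.5607,.2704,.055),-15.2,1)
```

```text
1 dp [[0.13, 0.14, 7.3]] turn z -0.001 | from [0.559  0.2695 0.128 ] -15.2
```

Emit:
move_arm --jaw '[4,4,4,4,3,2,2,2,2]' --dp '[[0.1,0.1,2],[0,0,2],[0,0,2],[0,0,1.2],[0,0,0],[0,0,0],[0,0,0],[0,0,0],[0,0,0]]' --turn '[[0,0,0],[0,0,0],[0,0,0],[0,0,0],[0,0,0],[0,0,0],[0,0,0],[0,0,0],[0,0,0]]'

```text
time_s: 21.22
position: [0.5608, 0.2711, 0.0574]
tool_rot: [[0.262, 0.965, 0.002], [0.965, -0.262, 0.0], [0.001, 0.002, -1.0]]
ft_force: [-0.1, 0.5, 0.2]
grip_width: 0.0199
gripper_force: 0.0
```

Emit:
move_arm --jaw '[2,2,2,2,2,2,2,2,2,2]' --dp '[[-0.03,-0.72,0],[-0.03,-0.72,0],[-0.03,-0.72,0],[-0.03,-0.72,0],[-0.03,-0.72,0],[-0.03,-0.72,0],[-0.03,-0.72,0],[-0.03,-0.72,0],[0,0,0],[0,0,0]]' --turn '[[0,0,-0.1],[0,0,-0.1],[0,0,-0.1],[0,0,-0.1],[0,0,-0.1],[0,0,-0.1],[0,0,-0.1],[0,0,-0.1],[0,0,0],[0,0,0]]'

```text
time_s: 22.05
position: [0.5049, 0.2642, 0.0569]
tool_rot: [[-0.507, 0.862, 0.001], [0.862, 0.507, 0.0], [-0.0, 0.001, -1.0]]
ft_force: [0.7, -0.2, -0.1]
grip_width: 0.0201
gripper_force: 0.0
```

Run:
```python
from h import *
st=observe(); p=st["position"]; v=np.array(p[:2])-[.5418,.2009]; R=np.array(st["tool_rot"])
print(p,"r",np.hypot(*v),"ang",np.radians(-74.8)+np.arctan2(v[1],v[0]),"yaw",np.degrees(np.arctan2(R[1,1],R[0,1])),st["ft_force"],st["gripper_force"])
```

```text
[0.50488814 0.26416883 0.05691957] r 0.07324910048075912 ang 0.7934239904832054 yaw 30.47840404709275 [ 0.723051   -0.22161154 -0.0542893 ] 0.0
```

Emit:
move_arm --jaw '[2,2,2,2,2,2,2,2,2,2,2]' --dp '[[-0.05,-0.72,0],[-0.04,-0.72,0],[-0.04,-0.72,0],[-0.04,-0.72,0],[-0.04,-0.72,0],[-0.04,-0.72,0],[-0.04,-0.72,0],[-0.03,-0.6,0],[0,-0.3,0],[0,0,0],[0,0,0]]' --turn '[[0,0,-0.1],[0,0,-0.1],[0,0,-0.1],[0,0,-0.1],[0,0,-0.1],[0,0,-0.1],[0,0,-0.1],[0,0,-0.08],[0,0,0],[0,0,0],[0,0,0]]'

```text
time_s: 22.97
position: [0.4712, 0.2173, 0.0565]
tool_rot: [[-0.967, 0.256, -0.0], [0.256, 0.967, 0.001], [0.0, 0.001, -1.0]]
ft_force: [-2.1, 2.1, 0.9]
grip_width: 0.0198
gripper_force: 1.1
```

Run:
```python
from h import *
st=observe(); p=st["position"]; v=np.array(p[:2])-[.5418,.2009]; R=np.array(st["tool_rot"])
print(p,"r",np.hypot(*v),"ang",np.radians(-74.8)+np.arctan2(v[1],v[0]),"yaw",np.degrees(np.arctan2(R[1,1],R[0,1])),st["ft_force"],st["gripper_force"])
```

```text
[0.47119544 0.21732468 0.05651464] r 0.07248981545870291 ang 1.6075223433278092 yaw 75.1800579061425 [-2.08387199  2.08888949  0.8788571 ] 1.0985570400953293
```

Emit:
move_arm --jaw '[2,2,2]' --dp '[[0,-0.3,0],[0,0,0],[0,0,0]]' --turn '[[0,0,0],[0,0,0],[0,0,0]]'

```text
time_s: 23.22
position: [0.4711, 0.2164, 0.0567]
tool_rot: [[-0.967, 0.255, 0.002], [0.255, 0.967, 0.005], [-0.001, 0.005, -1.0]]
ft_force: [-0.5, 16.5, -0.5]
grip_width: 0.0199
gripper_force: 8.1
```

Emit:
move_arm --jaw '[2,3,4,4,4,4,4,4,4,4,4]' --dp '[[0,0.45,0],[0,0,0],[0,0,0],[0,0,0],[0,0,-2],[0,0,-3],[0,0,-3],[0,0,-3],[0,0,-3],[0,0,0],[0,0,0]]' --turn '[[0,0,0],[0,0,0],[0,0,0],[0,0,0],[0,0,0],[0,0,0],[0,0,0],[0,0,0],[0,0,0],[0,0,0],[0,0,0]]'

```text
time_s: 24.13
position: [0.472, 0.2181, 0.1976]
tool_rot: [[-0.967, 0.254, 0.003], [0.254, 0.967, 0.0], [-0.003, 0.001, -1.0]]
ft_force: [0.3, 0.6, 0.2]
grip_width: 0.0402
gripper_force: 0.0
```

Run:
```python
from h import *
st=observe(); print(st["position"]); im,d=cams.get_image("top"); hsv=cv2.cvtColor(im,cv2.COLOR_RGB2HSV)
imw,dw=cams.get_image("wrist")
a=cv2.resize(im[190:320,140:320],None,fx=3,fy=3,interpolation=cv2.INTER_CUBIC); b=cv2.resize(imw,None,fx=.5,fy=.5)
o=np.zeros((390,540+256,3),np.uint8); o[:390,:540]=a; b=cv2.resize(imw,(256,192)); o[:192,540:]=b; cv2.imwrite("pics/f.png",o[:,:,::-1])
c=np.array([.5166,.1082]);Y=np.array([.262,.965]);X=np.array([.965,-.262])
for n,dd in (("top",d),("wrist",dw)):
    P=cloud(n,dd,dd>0,st); v=P[:,:2]-c; L=np.stack([v@X,v@Y,P[:,2]],1)
    t=L[(L[:,2]>.054)&(L[:,2]<.072)&(abs(L[:,0])<.035)&(L[:,1]<.045)&(L[:,1]>-.07)]
    h=L[(L[:,2]>.072)&(L[:,2]<.09)&(L[:,1]>.06)&(L[:,1]<.18)&(abs(L[:,0])<.09)]
    print(n,len(t),cv2.minAreaRect((t[:,:2]*1000).astype(np.float32)) if len(t)>5 else "", "handle",len(h),h.mean(0) if len(h) else "")
```

```text
[0.4720462  0.21814132 0.19756086]
top 969 ((-0.20237350463867188, -11.665950775146484), (88.05357360839844, 49.87925338745117), 89.772216796875) handle 34 [-0.07246707  0.09106287  0.08063153]
wrist 5002 ((2.016979217529297, -9.691162109375), (88.22193908691406, 51.14175796508789), 89.62762451171875) handle 385 [-0.07194378  0.09620351  0.08253153]
```

View pics/f.png

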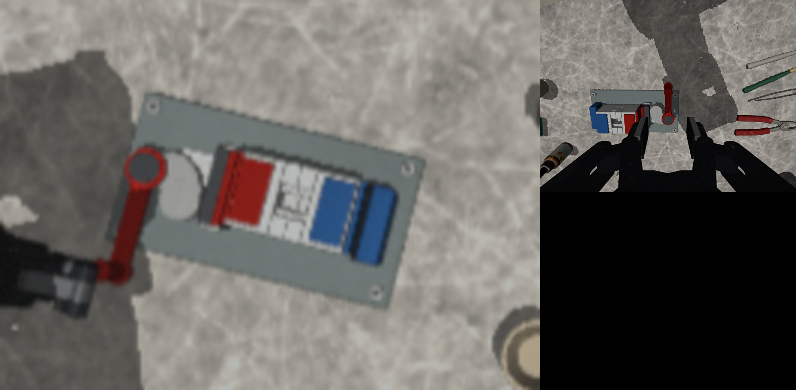

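The halves measure 88 mm long together, centred about -10 mm, and the lever is along the vice's -x at its locked end. The gripper is clear, so I hand the job in.

```bash
python3 -c "
from rig import ticket; print(ticket.close_job())"
```

```text
the job is handed in; nothing more can be done
None
```

The lever was swung open, both halves were stood on the rail, and the lever was turned to its locked end; the halves measured 88 mm long together, the gripper was clear of everything, and the job was handed in at about 24 s (no verdict came back).

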